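Start the hold-down screw of the board fixture

TASK

Pull the long hold-down screw up out of its upright holder and stand it in the threaded boss of the board fixture. Start its thread by hand without cross-threading it: turn it backward (anticlockwise seen from above) until you feel the thread drop, then turn it one full turn forward (clockwise). Finish still holding the knob, with the screw upright and started in the boss, and leave the bottle, the brush and the parts tray where they are.

Things in the scene. Friction and masses are not known exactly. Their poses are not given: they have to be found in the camera images.
- screw_knob (a point): Centre of the screw's knob: black, fluted, round, 34 mm across, 26 mm high, on a plain steel shank; the one loose screw, 108 mm long, about 150 g. Axes: z along the shank from tip to knob; the two thread ends lie at its +x and -x side (the same again after half a turn). At the start it stands upright, tip down, in the holder.
- screw_thread (a point): Lower end of the screw's thread, on its axis, 81 mm below the knob's centre; same axes. The thread is 13 mm high and 23 mm across, the shank above and the plain point below are 16.6 mm. Coarse right-hand two-start thread: ridges 6 mm apart, 12 mm of travel per full turn, about 1 mm play.
- screw_tip (a point): Tip of the screw, on its axis, 95 mm below the knob's centre and 14 mm below the thread; same axes. Coned to 10 mm across over the last 5 mm.
- holder_rim (a point): Centre of the open top of the upright holder: a fixed aluminium tube, rim 60 mm above the work surface, 36 mm outside, 28 mm inside, on a flat round foot 68 mm across. The screw's tip rests on its floor, 6 mm above the work surface, and its knob stands clear above the rim. z up.
- boss_mouth (a point): Centre of the open mouth of the fixture's threaded boss: a fixed upright steel cylinder 38 mm across, mouth 74 mm above the work surface. z up, +x towards the circuit board. Bore 26 mm and 44 mm deep, narrowed to 18.6 mm by two thread ridges that begin 3 mm below the mouth. Set in loosely, the screw rests on them with its tip 17 to 22 mm below the mouth.
- fixture: The fixed board fixture that carries the boss: black turntable 230 mm across, aluminium plate, green board, and a slotted strap drawn back over the board (top 10 mm above the boss mouth, 30 mm from its axis). Origin on the work surface at the turntable's centre, boss axis at x = -50 mm in its frame. z up.
- thread_start (a point): Top of the boss's ridges, on its axis, 3 mm below the mouth; axes as boss_mouth. Turned backward the screw climbs the ridges, 2 mm per rad, until its x axis is 0.3 rad anticlockwise of this x axis (or half a turn on). There the thread ends leave the ridges and a lightly pressed screw drops 5 mm, tip to 22 mm below the mouth. From there it is drawn in 12 mm per forward turn.
- cleaner_bottle: Bystander: a loose white plastic bottle 48 mm across and 95 mm tall; origin at the centre of its underside.
- dust_brush: Bystander: a loose brush lying flat; origin under its middle.
- parts_tray: Bystander: a loose low black tray, 90 x 55 x 22 mm; origin at the centre of its underside.
Mind the look-alikes: they are no part of the job. Leave any purple look-alike of the part that bears screw_knob alone.

How it is judged (in metres and radians):
On the way, in this order (a step that is already met when the one before it is completed fails the run):
1. the screw is pulled out of the holder (z of screw_knob in the frame of holder_rim above 0.097 m and contact force between screw and the fingers above 1 N), for 0.1 s.
2. in the boss, the screw's thread ends ride on the last bit of the ridges, just short of the drop (horizontal distance between screw_tip and boss_mouth below 0.006 m and angle between the x axis of screw_knob and the x axis of thread_start, either way round below 0.32 rad and z of screw_knob in the frame of boss_mouth between 0.0755 and 0.0789 m), for 0.1 s.
3. turned backward, the thread has dropped (horizontal distance between screw_tip and boss_mouth below 0.006 m and z of screw_knob in the frame of boss_mouth between 0.071 and 0.074 m), for 0.1 s.
At the end, for the whole second after the job is handed in: The screw stands upright (within 5 degrees) and centred in the boss, screwed in one turn from the drop, give or take a quarter turn (its tip 31 to 37.6 mm below the mouth), at rest, and the gripper's fingers still hold it (horizontal distance between screw_tip and boss_mouth below 0.004 m and angle between screw_knob's own z axis and vertical below 0.09 rad and z of screw_knob in the frame of boss_mouth between 0.0574 and 0.064 m and contact force between screw and the fingers above 3 N and linear speed of screw below 0.03 m/s); the arm keeps its last pose, push and grip.
It fails at once if the bottle, the brush or the tray is pushed away (3 cm) (distance of any of cleaner_bottle, dust_brush, parts_tray from where it was at the start of the episode above 0.03 m).
It also fails if it takes over 72 s, if anything falls off the work surface, if the arm or the gripper's body presses on something with over 40 N, if the wrist force passes 120 N, or if a joint passes its speed limit or range.

ROBOT

A 6-joint arm with a two-finger parallel gripper is mounted at the origin on the work surface. World frame = base frame: x ahead of the robot, y to its left, z up, the work surface at z = 0. Lengths are in mm, angles in rad, forces in N, time in s.
With the tool pointing down it reaches from about 375 to 925 mm from the base axis. Payload 5.7 kg.
Tool frame: the origin (TCP) lies midway between the tips of the shut fingers; the grasp point (between the pads) lies 19 mm behind it; z points along the fingers, x is the direction in which the jaws open and shut, and the axes are right-handed (so a half turn about z gives the same grasp; the last joint's range is limited). The gripper opens to 85 mm and grips with 20 to 120 N. Pads are 22 mm wide; open, the fingers measure 114 mm over their backs; the gripper's body (76 mm by 85 mm) begins 54 mm behind the grasp point. The pads swing forward as they close: fully open they stand 13 mm farther back than shut.
Start: joints at [-1.382, 0.359, 1.51, -0, 1.272, -0.115], TCP at [179.474, -572.497, 231.267] pointing down, gripper open.
Joint ranges: [-2.97, 2.97], [-1.01, 2.36], [0.21, 2.38], [-0.96, 4.11], [0.2, 2.71], [-2.98, 2.98]. Speed limits (rad/s): [2.39, 2.39, 3.14, 3.14, 3.14, 3.14].

INTERFACE

Orientations are given as [roll, pitch, yaw] about the fixed x, y, z axes, in that order (R = Rz(yaw) Ry(pitch) Rx(roll)).
In Python, from rig import robot gives the robot as it stands.
- The arm moves only by the tool arm_command, never from a script. Its argument "plan" is a list of rows, each an object with "xyz": the shift along the world's x, y, z in m, a list of three; "turn": the turn, a rotation vector about the world's x, y, z in degrees, a list of three; "grip": the opening in per cent of the stroke, from 0 (shut) to 100 (fully open). A call has 1 to 12 rows; each row is the pose to reach, as a shift and turn from the pose commanded when the call began; what a row does not reach only later rows make up. A row lasts 1/12 s, in which the tool goes at most 41.7 mm and 7.16 degrees, less where a joint would pass 70% of its speed; a pose out of reach is approached as far as the arm can. A call with a gripper value outside its range is refused whole. The fingers move at their own pace and stop on an object; "force" is the grip in N (left out, the last holds). Time passes only in rows, so rows that repeat a pose let the fingers close. It gives the time, the measured TCP pose, the force and the opening at its end, in the units of the state.
- robot.sense(): the state, without advancing time (a new reading comes with each control period).
- robot.capture(name): name is "scene" or "top" or "wrist"; returns a dict with "color" (384x512x3 uint8, blue, green, red), "fovy" (degrees; the focal length in pixels is half the picture's height over the tangent of half this angle, whatever the lens; pixels are square), "cx", "cy" (the principal point, pixels), "T" (4x4, takes a point from camera to world coordinates); the wrist camera has in their place "T_tool_cam" (4x4, takes a point from camera to tool coordinates, whose origin is the TCP and whose axes are the tool frame's). Camera axes: x right, y up, looking along -z (the intrinsics and any distortion apply to the point x, -y, -z); pixel columns grow to the right and rows downward; lengths in mm; the calibration is good to about 2 mm. The wrist camera is an equidistant fisheye: a pixel r from the principal point sees the ray r / f radians off the axis. A picture is of the moment at which its call begins: read the wrist's pose just before it. There is no depth.
- robot.finish_job(): hands the job in, once; it reports no verdict.
Trained networks look in a picture, given as the dict that the camera call returned (one of the last four; its "shot" number tells which), for a name from the list of things; names that differ only in an ending like _2 or _b are one class to them, and where a whole thing is asked for, a point or a joint stands for the part that bears it (a point fixed in the world has none). Each returns a list of dicts, best first, with "confidence" (0 to 1); they miss things now and then, are a little off and sometimes report something else, mostly with a low value. They report only what shows in the picture. A call takes as long as a camera call. They do not tell look-alikes from the thing itself.
- robot.regions_of(picture, label): "region" (384x512 bool, what is visible of it) and "xy" ([column, row] in pixels, amid what is visible of it).
- robot.pinpoint(picture, label): "xy" ([column, row] in pixels: a listed point, or the origin of a listed thing).
The state is a dict: "clock": time; "joint_positions": joint angles; "qd": joint speeds; "effort": joint torques, N m; "tool_pos": TCP position; "tool_rot": TCP orientation; "contact_force": force on the tool from outside, world axes, zero at the start; "ft_torque": the same for the moment, N m; "width": finger opening in mm.
Only numpy, scipy, OpenCV 4.12 (cv2) and the standard library are available. Lean on these libraries where they do the work, as an engineer would, in place of code of your own. Each camera call takes 0.05 s, during which the arm holds its last target.

## Working session

There is one attempt and no reset: what is moved stays moved. The work goes in short steps, Python scripts to look and compute and a tool call to move; the robot and the scene stay as the last step left them, time stands still between calls to the robot, and variables do not carry over. Pictures are saved under pics/ and viewed, and the job is handed in when it is done.

Besides the shell and the picture viewer there is one more tool, called after "Call:" by a JSON object that holds its "method" and its "body", one argument or row to a line. arm_command: Moves the arm, as the interface text tells. Its arguments: {"type":"object","properties":{"plan":{"type":"array"},"force":{"type":"number"}},"required":["plan"]}

```bash
ls; mkdir -p pics
cat > h.py <<'E'
import numpy as np, cv2
from rig import robot
def f_of(p): return p["color"].shape[0]/2/np.tan(np.radians(p["fovy"])/2)
def ray(p,xy):
    f=f_of(p); d=np.array([(xy[0]-p["cx"])/f,-(xy[1]-p["cy"])/f,-1.0]); T=np.array(p["T"])
    return T[:3,3],T[:3,:3]@d
def atz(p,xy,z):
    o,d=ray(p,xy); return o+d*(z-o[2])/d[2]
def tri(l):
    A=np.zeros((3,3));b=np.zeros(3);
    for o,d in l:
        d=d/np.linalg.norm(d);M=np.eye(3)-np.outer(d,d);A+=M;b+=M@o
    x=np.linalg.solve(A,b); return x,[np.linalg.norm((np.eye(3)-np.outer(d,d)/(d@d))@(x-o)) for o,d in l]
E
python3 - <<'E'
from h import *
s=robot.sense();print(s)
names=["screw_knob","screw_thread","screw_tip","holder_rim","boss_mouth","fixture","thread_start","cleaner_bottle","dust_brush","parts_tray"]
for c in ["scene","top"]:
    p=robot.capture(c);cv2.imwrite(f"pics/{c}0.png",p["color"])
    print(c,p["fovy"],p["cx"],p["cy"],np.round(p["T"],3).tolist(),[k for k in p])
    for n in names:
        print(n,[(np.round(r["xy"],1).tolist(),round(r["confidence"],2)) for r in robot.pinpoint(p,n)])
E
```

```text
pics
{'clock': 0.0, 'joint_positions': array([-1.38208317e+00,  3.59484162e-01,  1.51146931e+00,  1.04854151e-05,
        1.27250370e+00, -1.15094902e-01]), 'qd': array([-1.34215718e-04, -6.88664737e-04, -1.02183448e-03,  1.32695747e-05,
        6.62620897e-04,  4.64546193e-04]), 'effort': array([-4.83005806e-04, -5.27623808e+01, -2.78619111e+01,  5.35809443e-05,
        1.33026531e-02,  6.62907979e-06]), 'tool_pos': array([ 179.36035983, -571.82926174,  230.45197202]), 'tool_rot': array([-3.14136858e+00,  1.85102606e-03, -1.26699115e+00]), 'contact_force': array([-0.24255096,  0.48415048, -0.29250578]), 'ft_torque': array([0.05358576, 0.01326889, 0.00643644]), 'width': 85.62205173537538}
scene 51.50640076768475 257.41286705139584 191.6857079694709 [[0.238, -0.827, 0.51, 941.794], [0.971, 0.194, -0.138, -147.694], [0.015, 0.528, 0.849, 720.624], [0.0, 0.0, 0.0, 1.0]] ['color', 'fovy', 'cx', 'cy', 'T', 'shot']
screw_knob [([163.8, 139.5], 0.96), ([165.2, 191.1], 0.88), ([114.3, 193.8], 0.66), ([187.5, 233.4], 0.6)]
screw_thread [([174.4, 208.4], 0.96), ([124.1, 215.4], 0.88), ([176.7,
[... 526 characters left out ...]
 [0.002, 0.101, 0.995, 933.012], [0.0, 0.0, 0.0, 1.0]] ['color', 'fovy', 'cx', 'cy', 'T', 'shot']
screw_knob [([325.1, 277.0], 0.79), ([332.5, 221.6], 0.76), ([315.8, 172.2], 0.74), ([377.0, 221.4], 0.59)]
screw_thread [([318.1, 273.1], 0.84), ([310.2, 178.1], 0.79), ([367.4, 225.1], 0.66), ([324.4, 225.2], 0.48)]
screw_tip [([318.2, 271.2], 0.62), ([366.7, 220.9], 0.61), ([324.9, 221.1], 0.58), ([308.0, 179.8], 0.51)]
holder_rim [([329.5, 221.4], 0.85)]
boss_mouth [([132.3, 231.9], 0.76)]
fixture [([134.8, 220.1], 0.97), ([132.5, 234.7], 0.23)]
thread_start [([132.6, 236.4], 0.95)]
cleaner_bottle [([236.3, 138.0], 0.85)]
dust_brush [([155.4, 125.2], 0.8)]
parts_tray [([233.4, 234.4], 0.72)]
```

View pics/scene0.png

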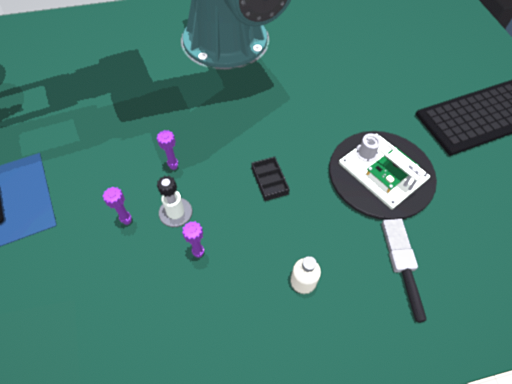

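View pics/top0.png

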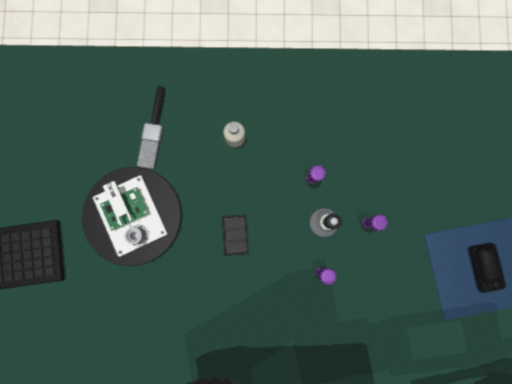

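Run:
```python
import cv2,numpy as np
a=cv2.imread('pics/scene0.png')[110:290,90:240];b=cv2.imread('pics/top0.png')[140:320,280:430]
cv2.imwrite('pics/crop0.png',np.hstack([cv2.resize(a,None,fx=2.6,fy=2.6,interpolation=2),cv2.resize(b,None,fx=2.6,fy=2.6,interpolation=2)]))
```

```text
(no output)
```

View pics/crop0.png

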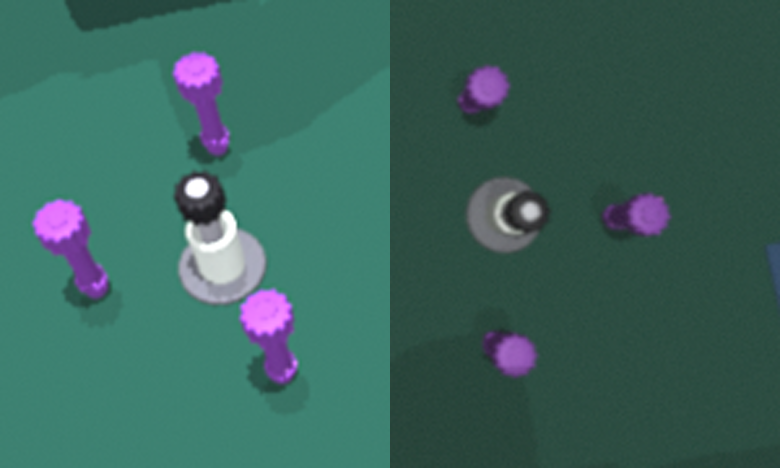

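Candidates for the knob in the scene picture are the purple look-alikes at (167,137), (115,195) and (193,232), and the black knob at (167,187) standing in the white/aluminium holder on its round foot. By the description I choose the black one; in the top view it is at (332,221).

Run:
```python
from h import *
for k in range(1):
    ps=robot.capture("scene");pt=robot.capture("top")
    best={}
    for n,(a,b,z) in {"screw_knob":((165,191),(332,221),101),"holder_rim":((170,194),(329,221),60),"boss_mouth":((371,140),(134,232),74),"thread_start":((370,140),(134,232),71),"fixture":((382,178),(135,220),0),"cleaner_bottle":((301,281),(236,138),0),"dust_brush":((407,268),(155,125),0),"parts_tray":((270,181),(233,234),0)}.items():
        u=[]
        for p,g in ((ps,a),(pt,b)):
            r=[r["xy"] for r in robot.pinpoint(p,n)]
            r=[q for q in r if np.hypot(q[0]-g[0],q[1]-g[1])<15]
            u.append(r[0] if r else None)
        print(n,[None if q is None else np.round(q,1).tolist() for q in u],"scene@z",None if u[0] is None else atz(ps,u[0],z).round(1),"top@z",None if u[1] is None else atz(pt,u[1],z).round(1),end=' ')
        if all(q is not None for q in u):
            x,e=tri([ray(ps,u[0]),ray(pt,u[1])]);print("tri",x.round(1),np.round(e,1))
        else: print()
    cv2.imwrite('pics/boss0.png',np.hstack([cv2.resize(ps["color"][125:225,320:445],None,fx=3.2,fy=3.2,interpolation=2),cv2.resize(pt["color"][165:265,75:200],None,fx=3.2,fy=3.2,interpolation=2)])[:, :800])
```

```text
screw_knob [[166.1, 186.7], [334.9, 221.3]] scene@z [ 521.2 -208.   101. ] top@z [ 518.1 -212.7  101. ] tri [ 518.5 -210.8   98.3] [2.5 2.5]
holder_rim [[166.6, 194.8], [327.4, 221.8]] scene@z [ 512.1 -213.3   60. ] top@z [ 518. -205.   60.] tri [ 517.2 -208.3   66. ] [4.4 4.4]
boss_mouth [[372.8, 140.5], [133.4, 232.9]] scene@z [486.6 222.3  74. ] top@z [489. 217.  74.] tri [489.7 217.4  79. ] [1.9 1.9]
thread_start [[371.2, 142.6], [131.0, 237.5]] scene@z [489.  218.5  71. ] top@z [479.  222.6  71. ] tri [478.7 226.9  56.3] [0.1 0.1]
fixture [[380.9, 177.0], [133.3, 216.5]] scene@z [534.5 242.3   0. ] top@z [526.9 240.3   0. ] tri [528.1 245.6 -10.4] [2.3 2.3]
cleaner_bottle [[304.2, 280.7], [237.2, 136.5]] scene@z [720.4   8.1   0. ] top@z [721.8  -1.5   0. ] tri [721.5   2.3   7.5] [4.3 4.3]
dust_brush [[405.4, 267.1], [155.6, 124.9]] scene@z [739.8 205.4   0. ] top@z [748.  195.6   0. ] tri [744.2 193.6  18.6] [2.7 2.7]
parts_tray [[270.6, 178.4], [235.4, 234.9]] scene@z [482.9   5.5   0. ] top@z [486.5  -0.7   0. ] tri [487.3   1.4   7.8] [2.5 2.5]
```

View pics/boss0.png

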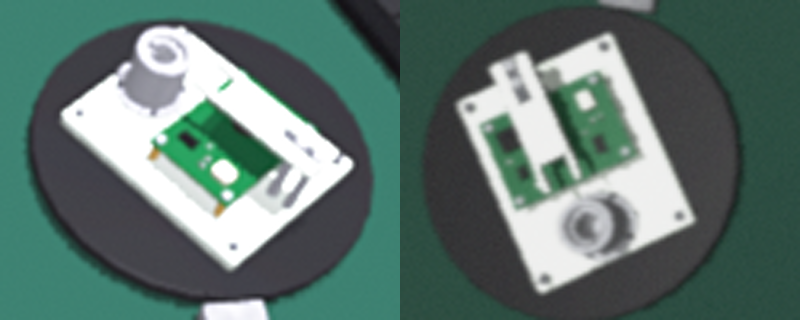

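Run:
```python
from h import *
pt=robot.capture("top")
for q in [(325.1,277),(315.8,172.2),(377,221.4)]:
    w=atz(pt,q,101); d=w-[519,-210,101]; print(w.round(),np.hypot(*d[:2]).round(),np.degrees(np.arctan2(d[1],d[0])).round())
w=robot.capture("wrist");print({k:(np.round(v,3).tolist() if k!="color" else 0) for k,v in w.items()});cv2.imwrite("pics/w0.png",w["color"])
```

```text
[ 403. -191.  101.] 118.0 171.0
[ 622. -173.  101.] 109.0 20.0
[ 519. -301.  101.] 91.0 -90.0
{'color': 0, 'fovy': 65.706, 'cx': 253.818, 'cy': 187.881, 'T_tool_cam': [[1.0, -0.001, -0.0, -0.764], [-0.002, -0.956, -0.294, -74.813], [0.0, 0.294, -0.956, -142.458], [0.0, 0.0, 0.0, 1.0]], 'shot': 6}
```

View pics/w0.png

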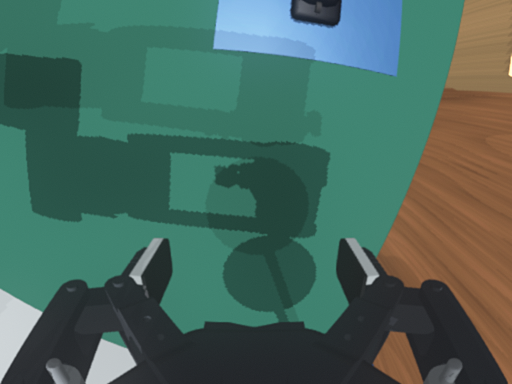

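Call:
{"method": "arm_command", "body": {
  "plan": [
    {"xyz": [0.03,0.032,0],"turn": [0,0,5],"grip": 65},
    {"xyz": [0.06,0.064,0],"turn": [0,0,10],"grip": 65},
    {"xyz": [0.09,0.096,0],"turn": [0,0,15],"grip": 65},
    {"xyz": [0.12,0.128,0],"turn": [0,0,20],"grip": 65},
    {"xyz": [0.15,0.16,0],"turn": [0,0,25],"grip": 65},
    {"xyz": [0.18,0.192,0],"turn": [0,0,30],"grip": 65},
    {"xyz": [0.21,0.224,0],"turn": [0,0,35],"grip": 65},
    {"xyz": [0.24,0.256,-0.01],"turn": [0,0,40],"grip": 65},
    {"xyz": [0.27,0.288,-0.02],"turn": [0,0,45],"grip": 65},
    {"xyz": [0.3,0.32,-0.03],"turn": [0,0,50],"grip": 65},
    {"xyz": [0.325,0.345,-0.03],"turn": [0,0,50],"grip": 65},
    {"xyz": [0.3395,0.3625,-0.03],"turn": [0,0,50],"grip": 65}
  ]
}}

```text
clock: 3.1
tool_pos: [519.9, -208.2, 200.6]
tool_rot: [3.142, 0.001, -0.394]
contact_force: [0.7, -1.2, -0.4]
width: 55.6
```

Call:
{"method": "arm_command", "body": {
  "plan": [
    {"xyz": [0,0,0],"turn": [0,0,0],"grip": 65},
    {"xyz": [0,0,0],"turn": [0,0,0],"grip": 65},
    {"xyz": [0,0,0],"turn": [0,0,0],"grip": 65}
  ]
}}

```text
clock: 3.35
tool_pos: [518.7, -210.1, 201.2]
tool_rot: [3.141, 0.001, -0.393]
contact_force: [-0.2, -0.7, 0.3]
width: 55.2
```

```bash
cat >> h.py <<'E'
from scipy.spatial.transform import Rotation as R
def wray(p,xy,s):
    f=f_of(p); u=np.array([xy[0]-p["cx"],xy[1]-p["cy"]]);r=np.hypot(*u);th=r/f
    d=np.array([np.sin(th)*u[0]/r,-np.sin(th)*u[1]/r,-np.cos(th)])
    Tt=np.eye(4);Tt[:3,:3]=R.from_euler('xyz',s["tool_rot"]).as_matrix();Tt[:3,3]=s["tool_pos"]
    T=Tt@np.array(p["T_tool_cam"]); return T[:3,3],T[:3,:3]@d
def zray(r,z): o,d=r; return o+d*(z-o[2])/d[2]
E
python3 - <<'E'
from h import *
s=robot.sense();print(s["tool_pos"],s["tool_rot"],s["width"],s["contact_force"],s["joint_positions"])
p=robot.capture("wrist");cv2.imwrite("pics/w1.png",p["color"])
for n,z in (("screw_knob",101),("holder_rim",60)):
    for r in robot.pinpoint(p,n): print(n,np.round(r["xy"],1),round(r["confidence"],2),zray(wray(p,r["xy"],s),z).round(1))
for r in robot.regions_of(p,"screw_knob"): print(np.round(r["xy"],1),r["confidence"],r["region"].sum())
E
```

```text
[ 518.7198361  -210.06999759  201.19152501] [ 3.14097572e+00  5.33097474e-04 -3.93153884e-01] 55.1527787233525 [-0.20871708 -0.7432392   0.25793953] [-5.07765455e-01  3.31060862e-01  1.63504816e+00 -7.30026595e-04
  1.17594277e+00 -1.14330759e-01]
screw_knob [252.3 185. ] 0.97 [ 518.4 -206.2  101. ]
screw_knob [343.2 107.6] 0.89 [ 613.8 -172.9  101. ]
screw_knob [292.5 271.2] 0.77 [ 521.  -301.4  101. ]
screw_knob [139.1 216.6] 0.63 [ 409.2 -194.2  101. ]
holder_rim [250.9 176.9] 0.62 [ 515.4 -209.2   60. ]
[343.7 106.4] 0.89 1543
[289.7 265.6] 0.79 1513
[144.2 212.2] 0.78 1459
[252.2 183.5] 0.64 1441
```

View pics/w1.png

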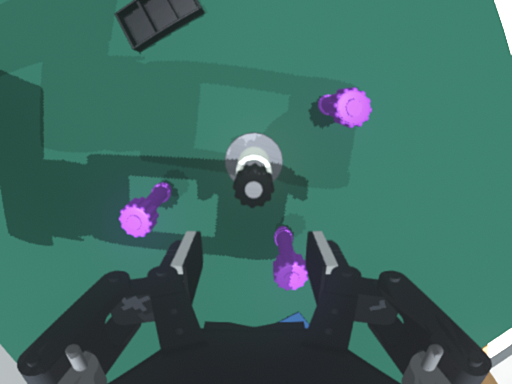

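The wrist view shows the black knob at (253,185) in the holder and the three purple ones clear of the fingers. I'll go halfway down and measure again.

Call:
{"method": "arm_command", "body": {
  "plan": [
    {"xyz": [0,0.001,-0.03],"turn": [0,0,0],"grip": 65},
    {"xyz": [0,0.001,-0.055],"turn": [0,0,0],"grip": 65},
    {"xyz": [0,0.001,-0.066],"turn": [0,0,0],"grip": 65},
    {"xyz": [0,0.001,-0.066],"turn": [0,0,0],"grip": 65},
    {"xyz": [0,0.001,-0.066],"turn": [0,0,0],"grip": 65}
  ]
}}

```text
clock: 3.97
tool_pos: [518.5, -209.5, 135.3]
tool_rot: [-3.141, 0.001, -0.395]
contact_force: [0.4, 0.2, 0.2]
width: 55.5
```

Run:
```python
from h import *
s=robot.sense();print(s["tool_pos"],s["tool_rot"],s["width"],s["contact_force"])
p=robot.capture("wrist");cv2.imwrite("pics/w2.png",p["color"])
for n,z in (("screw_knob",101),("holder_rim",60)):
    for r in robot.pinpoint(p,n): print(n,np.round(r["xy"],1),round(r["confidence"],2),zray(wray(p,r["xy"],s),z).round(1))
```

```text
[ 518.47870717 -209.52302872  135.25275827] [-3.14149540e+00  1.16914168e-03 -3.95431923e-01] 55.51022561260026 [0.35973951 0.24115543 0.17692206]
screw_knob [302.9 317.2] 0.84 [ 520.9 -302.4  101. ]
screw_knob [375.3 109.6] 0.82 [ 615.3 -171.7  101. ]
screw_knob [251.6 214.8] 0.66 [ 517.8 -205.9  101. ]
screw_knob [109.2 250.7] 0.62 [ 408.5 -193.6  101. ]
holder_rim [252.2 194.6] 0.74 [ 518.  -205.9   60. ]
```

View pics/w2.png

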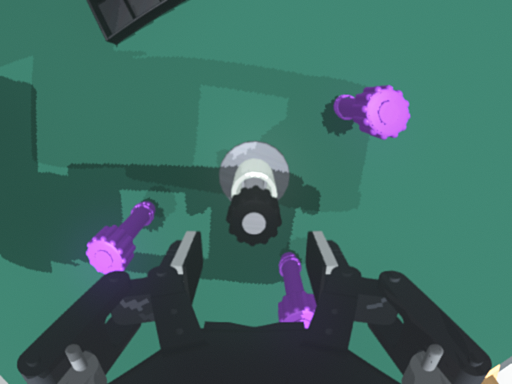

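Call:
{"method": "arm_command", "body": {
  "plan": [
    {"xyz": [-0.0007,0.0018,-0.02],"turn": [0,0,0],"grip": 65},
    {"xyz": [-0.0007,0.0018,-0.04],"turn": [0,0,0],"grip": 65},
    {"xyz": [-0.0007,0.0018,-0.052],"turn": [0,0,0],"grip": 65},
    {"xyz": [-0.0007,0.0018,-0.052],"turn": [0,0,0],"grip": 65},
    {"xyz": [-0.0007,0.0018,-0.052],"turn": [0,0,0],"grip": 65}
  ]
}}

```text
clock: 4.53
tool_pos: [518.6, -207.3, 83.9]
tool_rot: [3.142, -0.0, -0.394]
contact_force: [0.2, 0.7, 0.2]
width: 55.3
```

Call:
{"method": "arm_command", "body": {
  "plan": [
    {"xyz": [0,0,0],"turn": [0,0,0],"grip": 20},
    {"xyz": [0,0,0],"turn": [0,0,0],"grip": 20},
    {"xyz": [0,0,0],"turn": [0,0,0],"grip": 20},
    {"xyz": [0,0,0],"turn": [0,0,0],"grip": 20},
    {"xyz": [0,0,0],"turn": [0,0,0],"grip": 20},
    {"xyz": [0,0,0],"turn": [0,0,0],"grip": 20},
    {"xyz": [0,0,0],"turn": [0,0,0],"grip": 20},
    {"xyz": [0,0,0],"turn": [0,0,0],"grip": 20}
  ],
  "force": 50
}}

```text
clock: 5.2
tool_pos: [519.3, -207.8, 84.9]
tool_rot: [3.141, -0.003, -0.394]
contact_force: [-0.4, 0.6, 6.4]
width: 32.3
```

Run:
```python
from h import *
s=robot.sense();print(s["tool_pos"],s["tool_rot"],s["width"],s["contact_force"],s["ft_torque"])
p=robot.capture("scene");cv2.imwrite("pics/s3.png",cv2.resize(p["color"][110:290,90:290],None,fx=3,fy=3))
```

```text
[ 519.34655948 -207.77274138   84.86677004] [ 3.14129163e+00 -2.71381102e-03 -3.94275343e-01] 32.34783085675319 [-0.44063693  0.56016467  6.35940774] [ 0.06054596  0.1227527  -0.07070406]
```

View pics/s3.png

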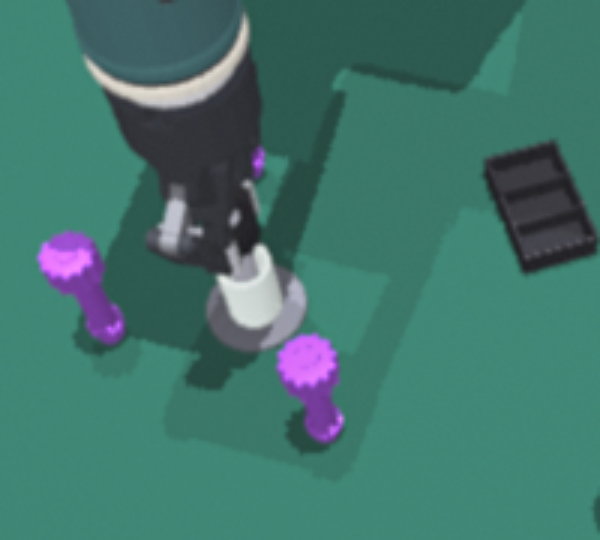

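Call:
{"method": "arm_command", "body": {
  "plan": [
    {"xyz": [0,0,0.01],"turn": [0,0,0],"grip": 20},
    {"xyz": [0,0,0.02],"turn": [0,0,0],"grip": 20},
    {"xyz": [0,0,0.035],"turn": [0,0,0],"grip": 20},
    {"xyz": [0,0,0.05],"turn": [0,0,0],"grip": 20},
    {"xyz": [0,0,0.065],"turn": [0,0,0],"grip": 20},
    {"xyz": [0,0,0.08],"turn": [0,0,0],"grip": 20},
    {"xyz": [0,0,0.095],"turn": [0,0,0],"grip": 20},
    {"xyz": [0,0,0.11],"turn": [0,0,0],"grip": 20},
    {"xyz": [0,0,0.12],"turn": [0,0,0],"grip": 20},
    {"xyz": [0,0,0.12],"turn": [0,0,0],"grip": 20},
    {"xyz": [0,0,0.12],"turn": [0,0,0],"grip": 20}
  ]
}}

```text
clock: 6.17
tool_pos: [518.6, -207.3, 204.0]
tool_rot: [3.141, -0.002, -0.394]
contact_force: [-0.1, 0.4, -1.7]
width: 32.5
```

Run:
```python
from h import *
s=robot.sense();print(s["tool_pos"],s["tool_rot"],s["width"],s["contact_force"],s["ft_torque"],s["joint_positions"])
ps=robot.capture("scene");pt=robot.capture("top")
for p,c in((ps,"s"),(pt,"t")):
  for n in("screw_knob","screw_thread","screw_tip"):
    print(c,n,[(np.round(r["xy"],1).tolist(),round(r["confidence"],2)) for r in robot.pinpoint(p,n)])
w=robot.capture("wrist")
cv2.imwrite("pics/s4.png",cv2.resize(ps["color"][90:270,90:290],None,fx=3,fy=3));cv2.imwrite("pics/w4.png",w["color"])
```

```text
[ 518.57765255 -207.34756339  204.0112398 ] [ 3.14141629e+00 -1.51399140e-03 -3.94306935e-01] 32.524263035200654 [-0.13353542  0.4195882  -1.65509375] [ 0.00744311  0.05941794 -0.03670751] [-5.04043711e-01  3.25486266e-01  1.63580991e+00 -1.02746602e-05
  1.17877227e+00 -1.09732724e-01]
s screw_knob [([189.0, 232.2], 0.96), ([150.5, 144.6], 0.77), ([164.8, 139.5], 0.77), ([112.1, 196.5], 0.56)]
s screw_thread [([195.7, 250.2], 0.97), ([120.9, 215.8], 0.97), ([175.2, 163.7], 0.88), ([162.0, 175.1], 0.69)]
s screw_tip [([126.9, 220.6], 0.81), ([164.8, 182.2], 0.73), ([196.7, 252.3], 0.63), ([175.5, 168.4], 0.63)]
t screw_knob [([315.5, 173.0], 0.77), ([344.4, 218.4], 0.48), ([327.5, 278.5], 0.43), ([131.1, 231.5], 0.32)]
t screw_thread [([321.2, 274.2], 0.71), ([334.1, 225.0], 0.59), ([308.3, 178.3], 0.57)]
t screw_tip [([309.8, 180.9], 0.74), ([334.4, 220.0], 0.66), ([317.3, 270.3], 0.46)]
```

View pics/s4.png

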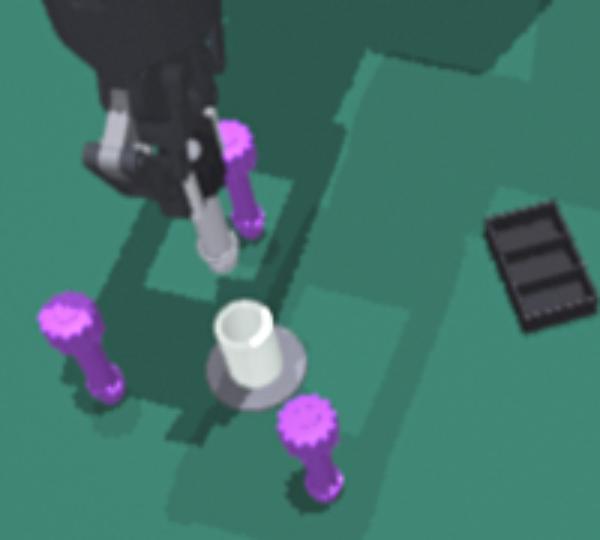

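View pics/w4.png

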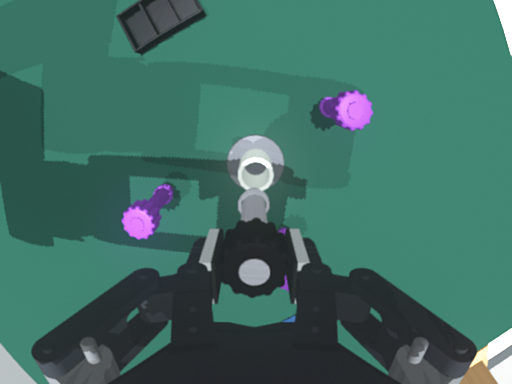

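Call:
{"method": "arm_command", "body": {
  "plan": [
    {"xyz": [0,0.02,0],"turn": [0,0,0],"grip": 20},
    {"xyz": [0,0.06,0],"turn": [0,0,0],"grip": 20},
    {"xyz": [-0.005,0.1,0],"turn": [0,0,0],"grip": 20},
    {"xyz": [-0.01,0.14,0],"turn": [0,0,0],"grip": 20},
    {"xyz": [-0.012,0.18,0],"turn": [0,0,0],"grip": 20},
    {"xyz": [-0.015,0.22,0],"turn": [0,0,0],"grip": 20},
    {"xyz": [-0.018,0.26,0],"turn": [0,0,0],"grip": 20},
    {"xyz": [-0.02,0.3,0],"turn": [0,0,0],"grip": 20},
    {"xyz": [-0.024,0.34,0],"turn": [0,0,0],"grip": 20},
    {"xyz": [-0.028,0.38,0],"turn": [0,0,0],"grip": 20},
    {"xyz": [-0.031,0.41,0],"turn": [0,0,0],"grip": 20},
    {"xyz": [-0.031,0.4265,0],"turn": [0,0,0],"grip": 20}
  ]
}}

```text
clock: 7.62
tool_pos: [486.3, 222.8, 203.2]
tool_rot: [-3.14, 0.001, -0.392]
contact_force: [0.2, -1.3, -1.4]
width: 33.0
```

Call:
{"method": "arm_command", "body": {
  "plan": [
    {"xyz": [0,0,0],"turn": [0,0,0],"grip": 20},
    {"xyz": [0,0,0],"turn": [0,0,0],"grip": 20},
    {"xyz": [0,0,0],"turn": [0,0,0],"grip": 20}
  ]
}}

```text
clock: 7.87
tool_pos: [487.2, 218.6, 203.1]
tool_rot: [3.141, 0.0, -0.394]
contact_force: [0.3, -0.4, -1.6]
width: 33.0
```

```bash
cat > look.py <<'E'
from h import *
import sys
tag=sys.argv[1]
s=robot.sense();print(s["clock"],s["tool_pos"].round(1),s["tool_rot"].round(4),s["width"],s["contact_force"].round(1),s["ft_torque"].round(2),s["joint_positions"].round(3))
w=robot.capture("wrist");ps=robot.capture("scene");pt=robot.capture("top")
tz=s["tool_pos"][2]+16
Z={"screw_knob":tz,"screw_tip":tz-95,"boss_mouth":74,"screw_thread":tz-81}
G={"s":(375,140),"t":(130,232),"w":(254,200)}
for n in Z:
  L=[]
  for p,c in((ps,"s"),(pt,"t"),(w,"w")):
    for r in robot.pinpoint(p,n):
        q=r["xy"]
        if np.hypot(q[0]-G[c][0],q[1]-G[c][1])<95:
            ry=ray(p,q) if c!="w" else wray(p,q,s)
            L.append((c,np.round(q,1).tolist(),round(r["confidence"],2),zray(ry,Z[n])[:2].round(1).tolist()))
            break
  print(n,round(Z[n],1),L)
cv2.imwrite(f"pics/s{tag}.png",np.hstack([cv2.resize(ps["color"][80:230,310:443],None,fx=3,fy=3,interpolation=2),cv2.resize(pt["color"][155:305,70:203],None,fx=3,fy=3,interpolation=2)])[:,:800]);cv2.imwrite(f"pics/w{tag}.png",w["color"])
E
python3 look.py 5
```

```text
7.8667 [487.2 218.6 203.1] [ 3.1407e+00  2.0000e-04 -3.9410e-01] 32.95375893288524 [ 0.3 -0.4 -1.6] [-0.02  0.01 -0.05] [ 2.930e-01  2.940e-01  1.687e+00 -1.000e-03  1.162e+00  6.870e-01]
screw_knob 219.1 [('s', [389.1, 88.8], 0.63, [485.0, 213.3]), ('t', [122.6, 236.0], 0.7, [484.2, 193.8]), ('w', [251.9, 258.6], 0.88, [485.9, 219.6])]
screw_tip 124.1 [('s', [378.9, 127.3], 0.77, [493.3, 218.3]), ('t', [126.8, 233.0], 0.81, [489.0, 215.8]), ('w', [254.3, 196.9], 0.83, [487.1, 218.6])]
boss_mouth 74 [('s', [369.8, 141.8], 0.95, [488.4, 214.8]), ('t', [134.8, 232.1], 0.64, [490.7, 214.0]), ('w', [249.8, 180.2], 0.8, [483.1, 219.8])]
screw_thread 138.1 [('s', [380.0, 120.8], 0.91, [488.8, 218.4]), ('t', [121.2, 236.0], 0.78, [483.0, 222.4]), ('w', [253.1, 204.9], 0.85, [485.6, 217.6])]
```

View pics/s5.png

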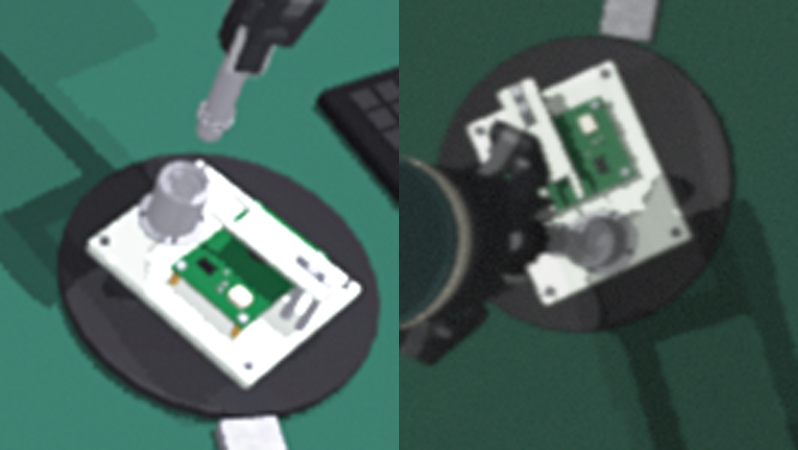

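View pics/w5.png

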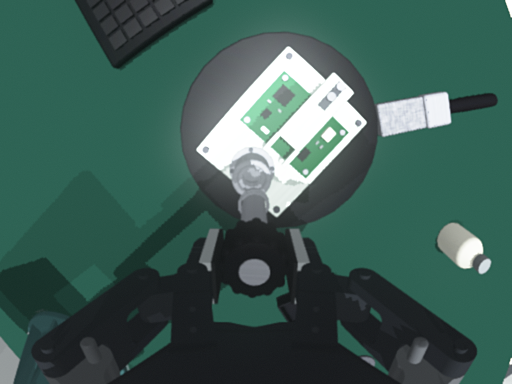

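The screw is held over the boss: mouth about (252,174) in the wrist view, tip at (254,197). I'll go lower, where errors between tip and mouth cancel better, and zoom.

Call:
{"method": "arm_command", "body": {
  "plan": [
    {"xyz": [0,0,-0.015],"turn": [0,0,0],"grip": 20},
    {"xyz": [0,0,-0.03],"turn": [0,0,0],"grip": 20},
    {"xyz": [0,0,-0.038],"turn": [0,0,0],"grip": 20},
    {"xyz": [0,0,-0.038],"turn": [0,0,0],"grip": 20},
    {"xyz": [0,0,-0.038],"turn": [0,0,0],"grip": 20}
  ]
}}

```text
clock: 9.03
tool_pos: [487.0, 219.3, 165.0]
tool_rot: [3.141, 0.001, -0.394]
contact_force: [-0.1, 0.3, -1.6]
width: 32.6
```

```bash
sed -i '$a cv2.imwrite(f"pics/z{tag}.png",np.hstack([cv2.resize(ps["color"][100:175,340:405],None,fx=6,fy=6,interpolation=2),cv2.resize(w["color"][140:240,205:300],None,fx=4.2,fy=4.5,interpolation=2)]))' look.py
python3 look.py 6
```

```text
9.0333 [487.  219.3 165. ] [ 3.1409e+00  1.0000e-03 -3.9420e-01] 32.64813391463327 [-0.1  0.3 -1.6] [ 0.02  0.   -0.03] [0.294 0.338 1.73  0.    1.075 0.688]
screw_knob 181.0 [('s', [387.6, 105.0], 0.58, [489.1, 220.7]), ('t', [112.9, 235.0], 0.79, [485.3, 224.3]), ('w', [251.1, 259.3], 0.96, [485.2, 220.0])]
screw_tip 86.0 [('s', [374.5, 141.6], 0.68, [498.5, 217.7]), ('t', [132.6, 234.4], 0.54, [485.9, 215.1]), ('w', [252.9, 197.1], 0.69, [485.7, 219.6])]
boss_mouth 74 [('s', [375.4, 141.4], 0.94, [490.1, 226.6]), ('t', [132.9, 232.8], 0.63, [489.2, 218.1]), ('w', [251.7, 191.1], 0.93, [485.2, 221.0])]
screw_thread 100.0 [('s', [374.1, 133.1], 0.58, [487.5, 217.4]), ('t', [130.1, 236.9], 0.62, [480.8, 216.0]), ('w', [254.0, 201.3], 0.75, [487.1, 220.6])]
```

View pics/z6.png

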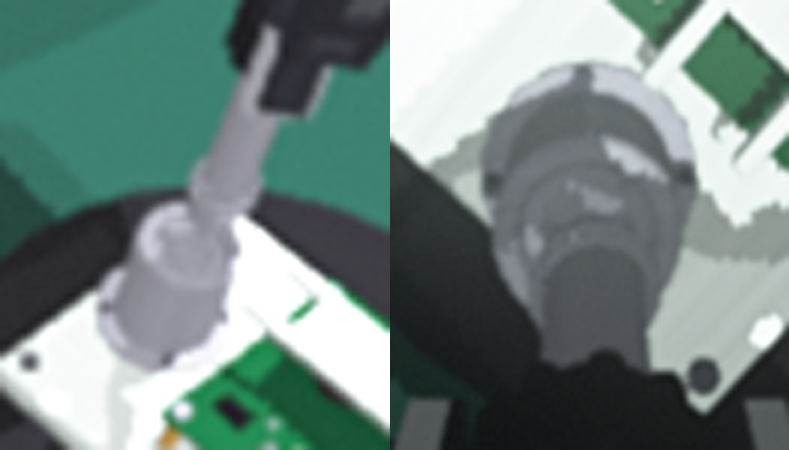

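```bash
cat >> h.py <<'E'
def proj(p,P):
    T=np.linalg.inv(np.array(p["T"]));q=T[:3,:3]@np.array(P)+T[:3,3];f=f_of(p);return np.array([p["cx"]+f*q[0]/-q[2],p["cy"]-f*q[1]/-q[2]])
def wproj(p,P,s):
    Tt=np.eye(4);Tt[:3,:3]=R.from_euler('xyz',s["tool_rot"]).as_matrix();Tt[:3,3]=s["tool_pos"]
    T=np.linalg.inv(Tt@np.array(p["T_tool_cam"]));q=T[:3,:3]@np.array(P)+T[:3,3]
    rr=np.hypot(q[0],q[1]);th=np.arctan2(rr,-q[2]);f=f_of(p);return np.array([p["cx"]+f*th*q[0]/rr,p["cy"]-f*th*q[1]/rr])
def crop(im,c,h,k,circs):
    x0,y0=int(c[0]-h),int(c[1]-h);a=cv2.resize(im[y0:y0+2*h,x0:x0+2*h],None,fx=k,fy=k,interpolation=cv2.INTER_CUBIC)
    a=cv2.convertScaleAbs(a,alpha=1.0,beta=0);b=a.copy()
    for pts,col in circs:
        cv2.polylines(b,[np.round((np.array(pts)-[x0,y0]+.5)*k-.5).astype(int)],True,col,1)
    return a,b
def circ(c,z,r): return [(c[0]+r*np.cos(t),c[1]+r*np.sin(t),z) for t in np.linspace(0,2*np.pi,40)]
E
cat > ov.py <<'E'
from h import *
import sys
tag=sys.argv[1];B=(float(sys.argv[2]),float(sys.argv[3]));cz=float(sys.argv[4]) if len(sys.argv)>4 else 16
s=robot.sense();w=robot.capture("wrist");ps=robot.capture("scene");pt=robot.capture("top");t=s["tool_pos"]
rows=[]
for p,pj in((ps,lambda P:proj(ps,P)),(w,lambda P:wproj(w,P,s)),(pt,lambda P:proj(pt,P))):
    C=[([pj(P) for P in circ(B,74,19)],(0,0,255)),([pj(P) for P in circ(B,74,13)],(0,0,255)),([pj(P) for P in circ(t,t[2]+cz-81,11.5)],(0,255,0)),([pj(P) for P in circ(t,t[2]+cz-95,5)],(0,255,0)),([pj(P) for P in circ(t,t[2]+cz+13,17)],(255,255,0))]
    rows.append(np.vstack(crop(p["color"],pj((*B,74)),24,5.5,C)))
cv2.imwrite(f"pics/ov{tag}.png",np.hstack(rows))
E
python3 ov.py 6 487 219
```

```text
(no output)
```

View pics/ov6.png

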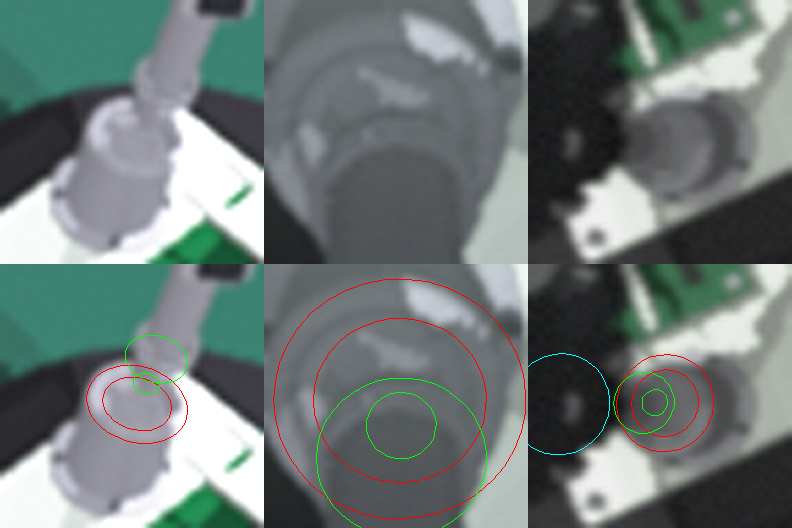

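```bash
cat > ov2.py <<'E'
from h import *
import sys
tag=sys.argv[1];B=(float(sys.argv[2]),float(sys.argv[3]));S=(float(sys.argv[4]),float(sys.argv[5]))
cz=16
s=robot.sense();w=robot.capture("wrist");ps=robot.capture("scene");t=np.array([*S,s["tool_pos"][2]])
rows=[]
for p,pj,h in((ps,lambda P:proj(ps,P),26),(w,lambda P:wproj(w,P,s),40)):
    C=[([pj(P) for P in circ(B,74,19)],(0,0,255)),([pj(P) for P in circ(B,74,13)],(0,0,255)),([pj(P) for P in circ(t,t[2]+cz-81,11.5)],(0,255,0)),([pj(P) for P in circ(t,t[2]+cz-68,11.5)],(0,255,0)),([pj(P) for P in circ(t,t[2]+cz-95,5)],(0,255,0)),([pj(P) for P in circ(t,t[2]+cz-40,8.3)],(0,255,0))]
    im=p["color"].astype(float); im=np.clip(im*1.0,0,255)
    im=cv2.createCLAHE(3,(8,8)).apply(cv2.cvtColor(p["color"],cv2.COLOR_BGR2GRAY));im=cv2.cvtColor(im,cv2.COLOR_GRAY2BGR)
    rows.append(np.vstack(crop(im,pj((*B,78)),h,300/(2*h),C)))
m=np.hstack(rows);cv2.imwrite(f"pics/ov{tag}.png",m)
E
python3 ov2.py 7 487 219 487 219.3
```

```text
(no output)
```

View pics/ov7.png

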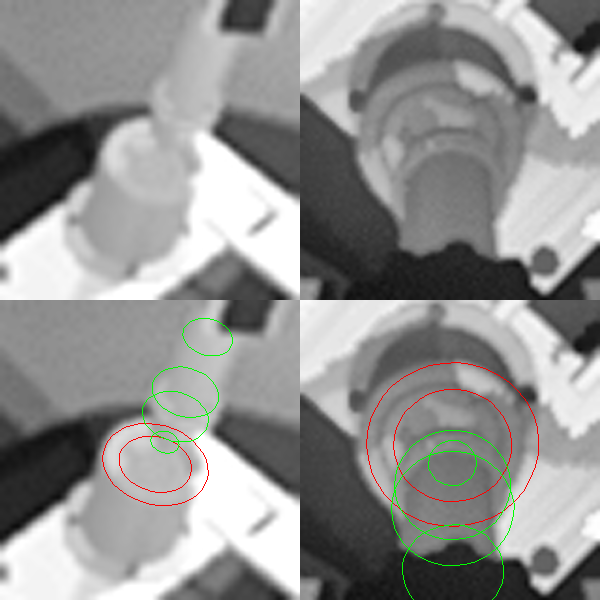

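Call:
{"method": "arm_command", "body": {
  "plan": [
    {"xyz": [-0.001,0,-0.005],"turn": [0,0,0],"grip": 20},
    {"xyz": [-0.001,0,-0.01],"turn": [0,0,0],"grip": 20},
    {"xyz": [-0.001,0,-0.01],"turn": [0,0,0],"grip": 20},
    {"xyz": [-0.001,0,-0.01],"turn": [0,0,0],"grip": 20}
  ]
}}

```text
clock: 10.37
tool_pos: [485.7, 219.1, 154.6]
tool_rot: [3.141, 0.001, -0.394]
contact_force: [0.3, -0.6, -1.8]
width: 32.8
```

```bash
python3 ov2.py 8 486 219 486 219; python3 -c "
from h import *
s=robot.sense();print(s['tool_pos'],s['contact_force'])"
```

```text
[486.21448493 219.30026894 155.12421585] [ 0.23166026 -0.69971862 -2.30018587]
```

View pics/ov8.png

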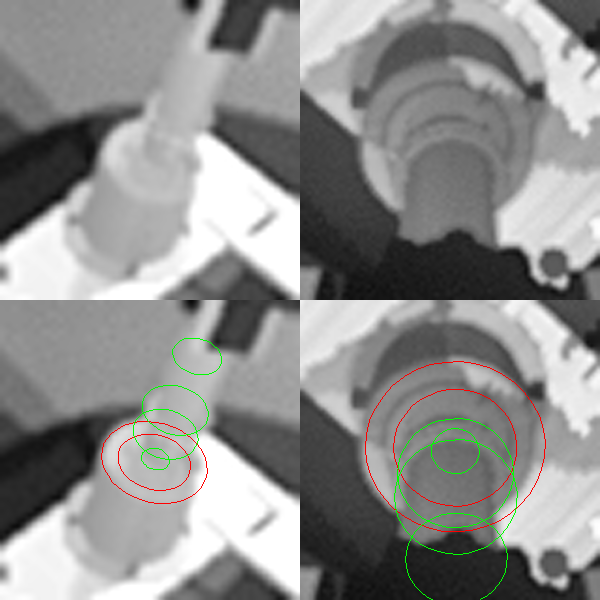

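Call:
{"method": "arm_command", "body": {
  "plan": [
    {"xyz": [0,-0.001,-0.002],"turn": [0,0,0],"grip": 20},
    {"xyz": [0,-0.001,-0.004],"turn": [0,0,0],"grip": 20},
    {"xyz": [0,-0.001,-0.006],"turn": [0,0,0],"grip": 20},
    {"xyz": [0,-0.001,-0.008],"turn": [0,0,0],"grip": 20},
    {"xyz": [0,-0.001,-0.008],"turn": [0,0,0],"grip": 20}
  ]
}}

```text
clock: 10.88
tool_pos: [486.0, 218.2, 146.8]
tool_rot: [3.141, 0.001, -0.394]
contact_force: [0.6, 0.9, -1.2]
width: 32.6
```

Call:
{"method": "arm_command", "body": {
  "plan": [
    {"xyz": [0,0,-0.002],"turn": [0,0,0],"grip": 20},
    {"xyz": [0,0,-0.003],"turn": [0,0,0],"grip": 20},
    {"xyz": [0,0,-0.004],"turn": [0,0,0],"grip": 20},
    {"xyz": [0,0,-0.004],"turn": [0,0,0],"grip": 20}
  ]
}}

```text
clock: 11.22
tool_pos: [486.1, 218.3, 143.1]
tool_rot: [3.141, 0.0, -0.394]
contact_force: [-0.8, 0.4, -1.7]
width: 32.7
```

Call:
{"method": "arm_command", "body": {
  "plan": [
    {"xyz": [0,0,-0.002],"turn": [0,0,0],"grip": 20},
    {"xyz": [0,0,-0.004],"turn": [0,0,0],"grip": 20},
    {"xyz": [0,0,-0.006],"turn": [0,0,0],"grip": 20},
    {"xyz": [0,0,-0.006],"turn": [0,0,0],"grip": 20}
  ]
}}

```text
clock: 11.55
tool_pos: [486.0, 218.2, 136.8]
tool_rot: [3.141, 0.001, -0.394]
contact_force: [-0.7, -0.6, -2.1]
width: 32.3
```

```bash
python3 ov2.py 9 486 218.5 486 218.5
```

```text
(no output)
```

View pics/ov9.png

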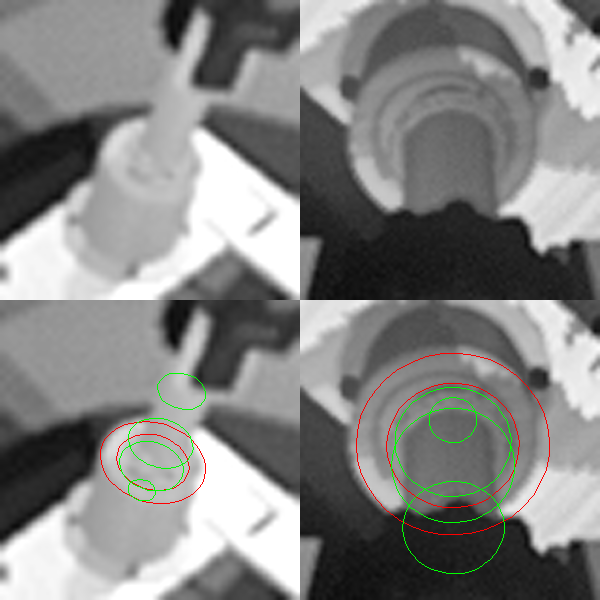

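Screw's point is inside the bore with no side load. Feeling for the ridges now.

Call:
{"method": "arm_command", "body": {
  "plan": [
    {"xyz": [0,0,-0.001],"turn": [0,0,0],"grip": 20},
    {"xyz": [0,0,-0.002],"turn": [0,0,0],"grip": 20},
    {"xyz": [0,0,-0.002],"turn": [0,0,0],"grip": 20}
  ]
}}

```text
clock: 11.9
tool_pos: [486.1, 218.3, 135.1]
tool_rot: [3.141, 0.0, -0.394]
contact_force: [-0.9, 0.2, -1.9]
width: 32.5
```

Call:
{"method": "arm_command", "body": {
  "plan": [
    {"xyz": [0,0,-0.001],"turn": [0,0,0],"grip": 20},
    {"xyz": [0,0,-0.0015],"turn": [0,0,0],"grip": 20},
    {"xyz": [0,0,-0.0015],"turn": [0,0,0],"grip": 20}
  ]
}}

```text
clock: 12.15
tool_pos: [486.2, 218.4, 134.0]
tool_rot: [-3.141, 0.0, -0.394]
contact_force: [-1.7, 0.5, 2.3]
width: 32.7
```

Contact at TCP z 134 (tip ≈19 mm below the mouth, within the expected 17–22). Turning backward while following the climb.

Call:
{"method": "arm_command", "body": {
  "plan": [
    {"xyz": [0,0,0],"turn": [0,0,4],"grip": 20},
    {"xyz": [0,0,0.0002],"turn": [0,0,8],"grip": 20},
    {"xyz": [0,0,0.0003],"turn": [0,0,12],"grip": 20},
    {"xyz": [0,0,0.0005],"turn": [0,0,16],"grip": 20},
    {"xyz": [0,0,0.0006],"turn": [0,0,20],"grip": 20}
  ]
}}

```text
clock: 12.57
tool_pos: [486.4, 218.3, 134.6]
tool_rot: [3.142, -0.0, -0.042]
contact_force: [-1.9, -0.7, 2.0]
width: 32.2
```

Call:
{"method": "arm_command", "body": {
  "plan": [
    {"xyz": [0,0,0.0001],"turn": [0,0,4],"grip": 20},
    {"xyz": [0,0,0.0002],"turn": [0,0,8],"grip": 20},
    {"xyz": [0,0,0.0003],"turn": [0,0,12],"grip": 20},
    {"xyz": [0,0,0.0004],"turn": [0,0,16],"grip": 20},
    {"xyz": [0,0,0.0005],"turn": [0,0,20],"grip": 20}
  ]
}}

```text
clock: 12.98
tool_pos: [486.6, 218.3, 135.1]
tool_rot: [3.141, -0.001, 0.307]
contact_force: [-1.0, -0.1, 1.4]
width: 32.8
```

Call:
{"method": "arm_command", "body": {
  "plan": [
    {"xyz": [0,0,0.0001],"turn": [0,0,3],"grip": 20},
    {"xyz": [0,0,0.0002],"turn": [0,0,6],"grip": 20},
    {"xyz": [0,0,0.0003],"turn": [0,0,9],"grip": 20},
    {"xyz": [0,0,0.0004],"turn": [0,0,12],"grip": 20}
  ]
}}

```text
clock: 13.32
tool_pos: [486.5, 218.2, 135.3]
tool_rot: [3.141, -0.0, 0.516]
contact_force: [-1.0, -0.4, 0.2]
width: 32.5
```

Call:
{"method": "arm_command", "body": {
  "plan": [
    {"xyz": [0,0,-0.0002],"turn": [0,0,3],"grip": 20},
    {"xyz": [0,0,-0.0002],"turn": [0,0,6],"grip": 20},
    {"xyz": [0,0,-0.0001],"turn": [0,0,9],"grip": 20},
    {"xyz": [0,0,0],"turn": [0,0,12],"grip": 20}
  ]
}}

```text
clock: 13.65
tool_pos: [486.5, 218.2, 135.3]
tool_rot: [3.141, -0.0, 0.725]
contact_force: [-0.6, 0.5, -2.0]
width: 32.9
```

Force went back to the free weight (-2.0 N): the thread ends have left the ridges. Lowering to confirm the drop.

Call:
{"method": "arm_command", "body": {
  "plan": [
    {"xyz": [0,0,-0.001],"turn": [0,0,0],"grip": 20},
    {"xyz": [0,0,-0.002],"turn": [0,0,0],"grip": 20},
    {"xyz": [0,0,-0.003],"turn": [0,0,0],"grip": 20},
    {"xyz": [0,0,-0.003],"turn": [0,0,0],"grip": 20}
  ]
}}

```text
clock: 13.98
tool_pos: [486.3, 218.2, 131.9]
tool_rot: [3.142, 0.0, 0.722]
contact_force: [0.1, -0.6, -3.0]
width: 32.6
```

Call:
{"method": "arm_command", "body": {
  "plan": [
    {"xyz": [0,0,-0.0007],"turn": [0,0,0],"grip": 20},
    {"xyz": [0,0,-0.0014],"turn": [0,0,0],"grip": 20},
    {"xyz": [0,0,-0.0014],"turn": [0,0,0],"grip": 20}
  ]
}}

```text
clock: 14.23
tool_pos: [486.2, 218.3, 130.7]
tool_rot: [-3.142, 0.0, 0.722]
contact_force: [-0.0, 0.3, -1.5]
width: 32.9
```

Call:
{"method": "arm_command", "body": {
  "plan": [
    {"xyz": [0,0,-0.0005],"turn": [0,0,0],"grip": 20},
    {"xyz": [0,0,-0.001],"turn": [0,0,0],"grip": 20},
    {"xyz": [0,0,-0.001],"turn": [0,0,0],"grip": 20}
  ]
}}

```text
clock: 14.48
tool_pos: [486.5, 218.3, 130.3]
tool_rot: [3.141, -0.0, 0.723]
contact_force: [-1.2, -1.4, 3.6]
width: 32.9
```

Dropped: contact again at TCP z 130.3, 5 mm below the riding height (135.3). Now turn forward, following 12 mm/turn.

Call:
{"method": "arm_command", "body": {
  "plan": [
    {"xyz": [0,0,-0.0001],"turn": [0,0,-4],"grip": 20},
    {"xyz": [0,0,-0.0003],"turn": [0,0,-8],"grip": 20},
    {"xyz": [0,0,-0.0004],"turn": [0,0,-12],"grip": 20},
    {"xyz": [0,0,-0.0006],"turn": [0,0,-16],"grip": 20},
    {"xyz": [0,0,-0.0007],"turn": [0,0,-20],"grip": 20},
    {"xyz": [0,0,-0.0008],"turn": [0,0,-24],"grip": 20},
    {"xyz": [0,0,-0.001],"turn": [0,0,-28],"grip": 20}
  ]
}}

```text
clock: 15.07
tool_pos: [486.7, 218.8, 129.5]
tool_rot: [-3.141, -0.001, 0.23]
contact_force: [-1.1, 2.3, 4.6]
width: 33.0
```

Call:
{"method": "arm_command", "body": {
  "plan": [
    {"xyz": [0,0,-0.0002],"turn": [0,0,-5],"grip": 20},
    {"xyz": [0,0,-0.0004],"turn": [0,0,-10],"grip": 20},
    {"xyz": [0,0,-0.0005],"turn": [0,0,-15],"grip": 20},
    {"xyz": [0,0,-0.0007],"turn": [0,0,-20],"grip": 20},
    {"xyz": [0,0,-0.0009],"turn": [0,0,-25],"grip": 20},
    {"xyz": [0,0,-0.001],"turn": [0,0,-30],"grip": 20},
    {"xyz": [0,0,-0.0012],"turn": [0,0,-35],"grip": 20},
    {"xyz": [0,0,-0.0014],"turn": [0,0,-40],"grip": 20},
    {"xyz": [0,0,-0.0016],"turn": [0,0,-45],"grip": 20},
    {"xyz": [0,0,-0.0017],"turn": [0,0,-50],"grip": 20},
    {"xyz": [0,0,-0.0019],"turn": [0,0,-55],"grip": 20},
    {"xyz": [0,0,-0.0021],"turn": [0,0,-60],"grip": 20}
  ]
}}

```text
clock: 16.07
tool_pos: [486.0, 219.1, 127.5]
tool_rot: [-3.141, 0.001, -0.818]
contact_force: [-2.8, 2.5, 7.3]
width: 32.9
```

Call:
{"method": "arm_command", "body": {
  "plan": [
    {"xyz": [-0.0001,0.0001,-0.0001],"turn": [0,0,-5],"grip": 20},
    {"xyz": [-0.0002,0.0002,-0.0002],"turn": [0,0,-10],"grip": 20},
    {"xyz": [-0.0003,0.0003,-0.0003],"turn": [0,0,-15],"grip": 20},
    {"xyz": [-0.0003,0.0003,-0.0005],"turn": [0,0,-20],"grip": 20},
    {"xyz": [-0.0003,0.0003,-0.0007],"turn": [0,0,-25],"grip": 20},
    {"xyz": [-0.0003,0.0003,-0.0009],"turn": [0,0,-30],"grip": 20},
    {"xyz": [-0.0003,0.0003,-0.001],"turn": [0,0,-35],"grip": 20},
    {"xyz": [-0.0003,0.0003,-0.0012],"turn": [0,0,-40],"grip": 20},
    {"xyz": [-0.0003,0.0003,-0.0014],"turn": [0,0,-45],"grip": 20},
    {"xyz": [-0.0003,0.0003,-0.0016],"turn": [0,0,-50],"grip": 20},
    {"xyz": [-0.0003,0.0003,-0.0017],"turn": [0,0,-55],"grip": 20},
    {"xyz": [-0.0003,0.0003,-0.0019],"turn": [0,0,-60],"grip": 20}
  ]
}}

```text
clock: 17.07
tool_pos: [486.0, 219.3, 125.6]
tool_rot: [-3.142, 0.002, -1.865]
contact_force: [-2.2, 2.0, 6.0]
width: 32.8
```

```bash
python3 look.py 10
```

```text
17.0667 [486.  219.3 125.6] [-3.1415e+00  1.6000e-03 -1.8650e+00] 32.82949186468266 [-2.2  2.   6. ] [0.45 0.55 0.05] [2.930e-01 3.860e-01 1.774e+00 2.000e-03 9.800e-01 2.158e+00]
screw_knob 141.6 [('s', [377.4, 122.1], 0.89, [493.5, 210.0]), ('t', [119.6, 234.1], 0.6, [486.7, 224.6]), ('w', [252.1, 257.3], 0.59, [486.5, 220.5])]
screw_tip 46.6 [('s', [371.2, 150.8], 0.83, [492.9, 223.7]), ('t', [136.2, 233.9], 0.61, [486.7, 218.7]), ('w', [250.2, 195.5], 0.94, [487.1, 222.6])]
boss_mouth 74 [('s', [371.9, 142.5], 0.59, [491.1, 218.4]), ('t', [129.6, 235.5], 0.82, [483.3, 224.9]), ('w', [254.0, 211.8], 0.59, [483.5, 220.5])]
screw_thread 60.6 [('s', [369.5, 146.1], 0.97, [489.7, 217.2]), ('t', [131.4, 239.4], 0.39, [474.7, 224.7]), ('w', [251.9, 201.8], 0.77, [486.5, 221.3])]
```

View pics/w10.png

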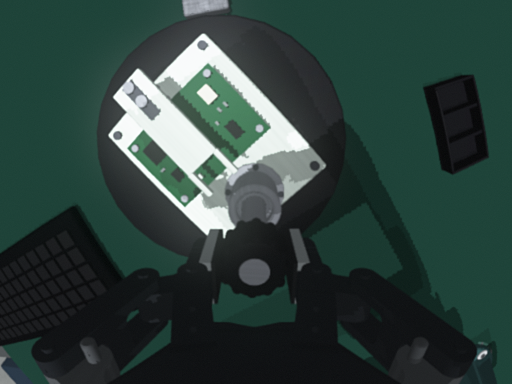

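View pics/s10.png

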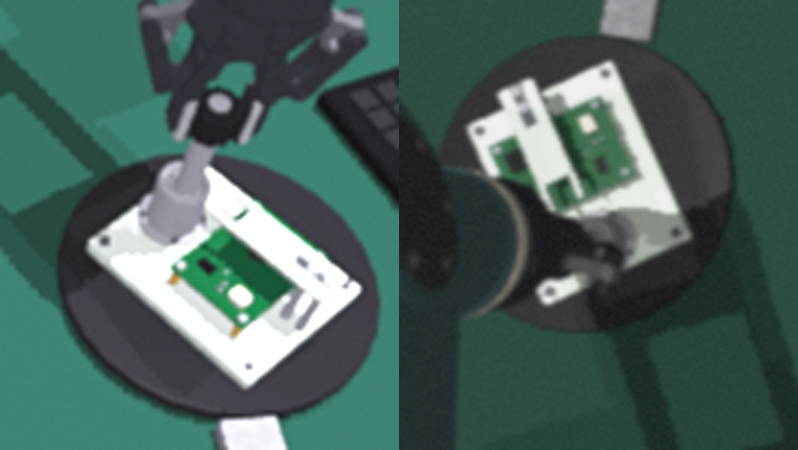

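Call:
{"method": "arm_command", "body": {
  "plan": [
    {"xyz": [-0.0001,0.0001,-0.0001],"turn": [0,0,-5],"grip": 20},
    {"xyz": [-0.0002,0.0002,-0.0002],"turn": [0,0,-10],"grip": 20},
    {"xyz": [-0.0002,0.0002,-0.0004],"turn": [0,0,-15],"grip": 20},
    {"xyz": [-0.0002,0.0002,-0.0006],"turn": [0,0,-20],"grip": 20},
    {"xyz": [-0.0002,0.0002,-0.0008],"turn": [0,0,-25],"grip": 20},
    {"xyz": [-0.0002,0.0002,-0.001],"turn": [0,0,-30],"grip": 20},
    {"xyz": [-0.0002,0.0002,-0.0012],"turn": [0,0,-35],"grip": 20},
    {"xyz": [-0.0002,0.0002,-0.0012],"turn": [0,0,-35],"grip": 20}
  ]
}}

```text
clock: 18.48
tool_pos: [485.8, 219.4, 124.4]
tool_rot: [3.141, 0.001, -2.476]
contact_force: [-2.4, 1.8, 5.6]
width: 32.6
```

Call:
{"method": "arm_command", "body": {
  "plan": [
    {"xyz": [0,0,0],"turn": [0,0,0],"grip": 30},
    {"xyz": [0,0,0],"turn": [0,0,0],"grip": 45},
    {"xyz": [0,0,0],"turn": [0,0,0],"grip": 60},
    {"xyz": [0,0,0],"turn": [0,0,0],"grip": 65},
    {"xyz": [0,0,0],"turn": [0,0,0],"grip": 65},
    {"xyz": [0,0,0],"turn": [0,0,0],"grip": 65}
  ]
}}

```text
clock: 18.98
tool_pos: [485.8, 218.7, 123.6]
tool_rot: [-3.142, 0.0, -2.471]
contact_force: [-0.0, 0.2, -0.1]
width: 55.4
```

```bash
python3 look.py 11
```

```text
18.9833 [485.8 218.7 123.6] [-3.1415  0.     -2.4713] 55.44908496997233 [-0.   0.2 -0.1] [0.04 0.09 0.03] [ 0.293  0.389  1.776 -0.     0.977  2.765]
screw_knob 139.6 [('s', [378.5, 118.9], 0.91, [484.7, 216.5]), ('t', [122.2, 235.1], 0.46, [484.8, 220.0])]
screw_tip 44.6 [('s', [370.2, 151.4], 0.77, [492.6, 222.0]), ('t', [137.6, 236.4], 0.53, [481.1, 215.9]), ('w', [253.4, 199.4], 0.95, [484.0, 221.6])]
boss_mouth 74 [('s', [372.8, 139.5], 0.63, [484.1, 223.3]), ('t', [133.3, 232.7], 0.81, [489.4, 217.2]), ('w', [252.9, 211.9], 0.56, [484.9, 220.9])]
screw_thread 58.6 [('s', [370.0, 144.8], 0.7, [485.3, 220.7]), ('t', [132.5, 238.0], 0.6, [477.7, 223.0]), ('w', [252.8, 202.9], 0.83, [485.7, 220.1])]
```

View pics/w11.png

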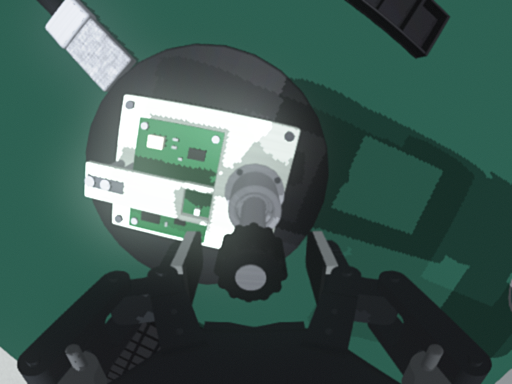

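View pics/s11.png

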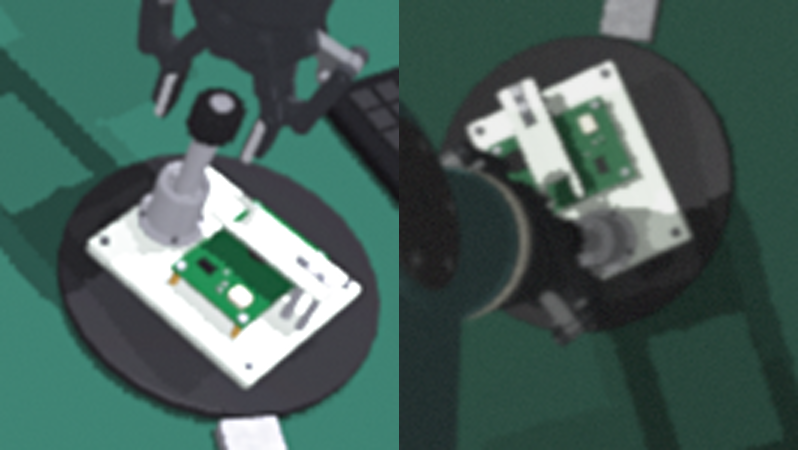

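Screw stands by itself in the boss after the half turn; fingers are clear of it. Turning the open gripper back.

Call:
{"method": "arm_command", "body": {
  "plan": [
    {"xyz": [0,0,0],"turn": [0,0,7],"grip": 65},
    {"xyz": [0,0,0],"turn": [0,0,14],"grip": 65},
    {"xyz": [0,0,0],"turn": [0,0,21],"grip": 65},
    {"xyz": [0,0,0],"turn": [0,0,28],"grip": 65},
    {"xyz": [0,0,0],"turn": [0,0,35],"grip": 65},
    {"xyz": [0,0,0],"turn": [0,0,42],"grip": 65},
    {"xyz": [0,0,0],"turn": [0,0,49],"grip": 65},
    {"xyz": [0,0,0],"turn": [0,0,56],"grip": 65},
    {"xyz": [0,0,0],"turn": [0,0,63],"grip": 65},
    {"xyz": [0,0,0],"turn": [0,0,70],"grip": 65},
    {"xyz": [0,0,0],"turn": [0,0,77],"grip": 65},
    {"xyz": [0,0,0],"turn": [0,0,84],"grip": 65}
  ]
}}

```text
clock: 20.73
tool_pos: [485.8, 218.8, 123.7]
tool_rot: [-3.142, 0.0, -0.999]
contact_force: [-1.3, -0.4, 0.2]
width: 55.7
```

Call:
{"method": "arm_command", "body": {
  "plan": [
    {"xyz": [0,0,0],"turn": [0,0,7],"grip": 65},
    {"xyz": [0,0,0],"turn": [0,0,14],"grip": 65},
    {"xyz": [0,0,0],"turn": [0,0,21],"grip": 65},
    {"xyz": [0,0,0],"turn": [0,0,28],"grip": 65},
    {"xyz": [0,0,0],"turn": [0,0,35],"grip": 65},
    {"xyz": [0,0,0],"turn": [0,0,42],"grip": 65},
    {"xyz": [0,0,0],"turn": [0,0,49],"grip": 65},
    {"xyz": [0,0,0],"turn": [0,0,56],"grip": 65},
    {"xyz": [0,0,0],"turn": [0,0,63],"grip": 65},
    {"xyz": [0,0,0],"turn": [0,0,70],"grip": 65},
    {"xyz": [0,0,0],"turn": [0,0,77],"grip": 65},
    {"xyz": [0,0,0],"turn": [0,0,84],"grip": 65}
  ]
}}

```text
clock: 21.73
tool_pos: [485.8, 218.8, 123.7]
tool_rot: [3.142, 0.0, 0.467]
contact_force: [0.7, 0.1, -0.3]
width: 55.5
```

Call:
{"method": "arm_command", "body": {
  "plan": [
    {"xyz": [0,0,0],"turn": [0,0,4],"grip": 65},
    {"xyz": [0,0,0],"turn": [0,0,7],"grip": 65},
    {"xyz": [0,0,0],"turn": [0,0,7],"grip": 65}
  ]
}}

```text
clock: 21.98
tool_pos: [485.8, 218.8, 123.7]
tool_rot: [-3.142, 0.0, 0.585]
contact_force: [-0.6, 0.1, 0.2]
width: 55.4
```

```bash
python3 look.py 12
```

```text
21.9833 [485.8 218.8 123.7] [-3.1416e+00  1.0000e-04  5.8490e-01] 55.40843281862604 [-0.6  0.1  0.2] [-0.02  0.03  0.  ] [ 0.294  0.389  1.776 -0.     0.977 -0.291]
screw_knob 139.7 [('t', [124.0, 234.3], 0.71, [486.4, 216.5]), ('w', [254.1, 254.8], 0.89, [484.4, 221.4])]
screw_tip 44.7 [('s', [371.3, 149.4], 0.8, [488.1, 226.4]), ('t', [136.3, 234.2], 0.45, [486.0, 218.9]), ('w', [254.8, 195.9], 0.78, [486.0, 220.3])]
boss_mouth 74 [('s', [372.0, 140.9], 0.62, [487.2, 220.2]), ('t', [130.2, 231.8], 0.59, [491.3, 224.0]), ('w', [254.6, 209.7], 0.79, [485.8, 220.0])]
screw_thread 58.7 [('s', [369.5, 147.3], 0.97, [491.4, 217.1]), ('t', [132.2, 236.6], 0.63, [480.8, 223.7]), ('w', [255.0, 203.3], 0.88, [486.6, 219.4])]
```

View pics/w12.png

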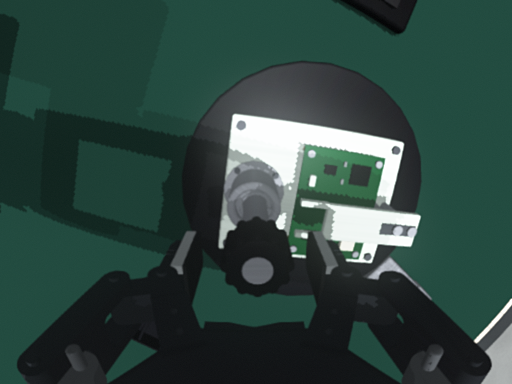

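View pics/s12.png

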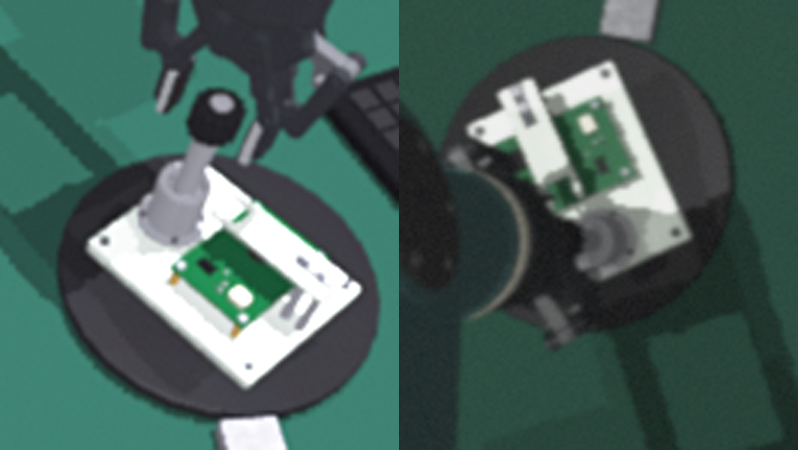

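Call:
{"method": "arm_command", "body": {
  "plan": [
    {"xyz": [0,0,0],"turn": [0,0,0],"grip": 20},
    {"xyz": [0,0,0],"turn": [0,0,0],"grip": 20},
    {"xyz": [0,0,0],"turn": [0,0,0],"grip": 20},
    {"xyz": [0,0,0],"turn": [0,0,0],"grip": 20},
    {"xyz": [0,0,0],"turn": [0,0,0],"grip": 20},
    {"xyz": [0,0,0],"turn": [0,0,0],"grip": 20},
    {"xyz": [0,0,0],"turn": [0,0,0],"grip": 20},
    {"xyz": [0,0,0],"turn": [0,0,0],"grip": 20}
  ],
  "force": 50
}}

```text
clock: 23.4
tool_pos: [485.9, 218.8, 123.8]
tool_rot: [3.142, -0.0, 0.583]
contact_force: [0.0, -0.8, 4.3]
width: 32.6
```

Call:
{"method": "arm_command", "body": {
  "plan": [
    {"xyz": [0,0,-0.0001],"turn": [0,0,-5],"grip": 20},
    {"xyz": [0,0,-0.0003],"turn": [0,0,-10],"grip": 20},
    {"xyz": [0,0,-0.0005],"turn": [0,0,-15],"grip": 20},
    {"xyz": [0,0,-0.0007],"turn": [0,0,-20],"grip": 20},
    {"xyz": [0,0,-0.0009],"turn": [0,0,-25],"grip": 20},
    {"xyz": [0,0,-0.001],"turn": [0,0,-30],"grip": 20},
    {"xyz": [0,0,-0.0012],"turn": [0,0,-35],"grip": 20},
    {"xyz": [0,0,-0.0014],"turn": [0,0,-40],"grip": 20},
    {"xyz": [0,0,-0.0016],"turn": [0,0,-45],"grip": 20},
    {"xyz": [0,0,-0.0017],"turn": [0,0,-50],"grip": 20},
    {"xyz": [0,0,-0.0019],"turn": [0,0,-55],"grip": 20},
    {"xyz": [0,0,-0.0021],"turn": [0,0,-60],"grip": 20}
  ]
}}

```text
clock: 24.4
tool_pos: [485.4, 219.5, 121.8]
tool_rot: [-3.141, 0.001, -0.469]
contact_force: [-2.7, 2.4, 6.3]
width: 32.9
```

Call:
{"method": "arm_command", "body": {
  "plan": [
    {"xyz": [0,0,-0.0002],"turn": [0,0,-5],"grip": 20},
    {"xyz": [0,0,-0.0004],"turn": [0,0,-10],"grip": 20},
    {"xyz": [0,0,-0.0005],"turn": [0,0,-15],"grip": 20},
    {"xyz": [0,0,-0.0007],"turn": [0,0,-20],"grip": 20},
    {"xyz": [0,0,-0.0009],"turn": [0,0,-25],"grip": 20},
    {"xyz": [0,0,-0.001],"turn": [0,0,-30],"grip": 20},
    {"xyz": [0,0,-0.0012],"turn": [0,0,-35],"grip": 20},
    {"xyz": [0,0,-0.0014],"turn": [0,0,-40],"grip": 20},
    {"xyz": [0,0,-0.0016],"turn": [0,0,-45],"grip": 20},
    {"xyz": [0,0,-0.0017],"turn": [0,0,-50],"grip": 20},
    {"xyz": [0,0,-0.0019],"turn": [0,0,-55],"grip": 20},
    {"xyz": [0,0,-0.0021],"turn": [0,0,-60],"grip": 20}
  ]
}}

```text
clock: 25.4
tool_pos: [485.8, 219.9, 120.0]
tool_rot: [-3.141, 0.002, -1.516]
contact_force: [-1.8, 3.4, 7.6]
width: 32.8
```

Call:
{"method": "arm_command", "body": {
  "plan": [
    {"xyz": [-0.0001,0.0002,-0.0001],"turn": [0,0,-5],"grip": 20},
    {"xyz": [-0.0002,0.0003,-0.0003],"turn": [0,0,-10],"grip": 20},
    {"xyz": [-0.0002,0.0004,-0.0005],"turn": [0,0,-15],"grip": 20},
    {"xyz": [-0.0002,0.0004,-0.0006],"turn": [0,0,-20],"grip": 20},
    {"xyz": [-0.0002,0.0004,-0.0008],"turn": [0,0,-25],"grip": 20},
    {"xyz": [-0.0002,0.0004,-0.001],"turn": [0,0,-30],"grip": 20},
    {"xyz": [-0.0002,0.0004,-0.0012],"turn": [0,0,-35],"grip": 20},
    {"xyz": [-0.0002,0.0004,-0.0014],"turn": [0,0,-40],"grip": 20},
    {"xyz": [-0.0002,0.0004,-0.0015],"turn": [0,0,-45],"grip": 20},
    {"xyz": [-0.0002,0.0004,-0.0017],"turn": [0,0,-50],"grip": 20},
    {"xyz": [-0.0002,0.0004,-0.0017],"turn": [0,0,-50],"grip": 20}
  ]
}}

```text
clock: 26.32
tool_pos: [486.0, 220.1, 118.4]
tool_rot: [3.141, 0.002, -2.389]
contact_force: [-2.1, 2.0, 6.7]
width: 33.0
```

```bash
python3 look.py 13
```

```text
26.3167 [486.  220.1 118.4] [ 3.1412e+00  2.0000e-03 -2.3889e+00] 33.03174287041312 [-2.1  2.   6.7] [0.53 0.23 0.01] [2.950e-01 3.960e-01 1.780e+00 1.000e-03 9.630e-01 2.683e+00]
screw_knob 134.4 [('s', [380.1, 121.3], 0.87, [487.2, 220.4]), ('t', [123.6, 235.8], 0.51, [483.4, 218.8]), ('w', [253.5, 258.1], 0.61, [485.7, 220.6])]
screw_tip 39.4 [('s', [371.4, 150.6], 0.59, [487.7, 228.3]), ('t', [135.4, 235.5], 0.57, [483.0, 222.3]), ('w', [255.5, 196.2], 0.92, [484.8, 219.8])]
boss_mouth 74 [('s', [372.9, 139.3], 0.76, [483.6, 223.7]), ('t', [134.5, 232.8], 0.6, [489.2, 214.6]), ('w', [255.2, 213.8], 0.85, [484.4, 220.7])]
screw_thread 53.4 [('s', [370.1, 146.5], 0.94, [486.1, 222.1]), ('t', [134.0, 233.2], 0.56, [488.2, 221.6]), ('w', [256.8, 207.7], 0.59, [481.1, 222.3])]
```

View pics/s13.png

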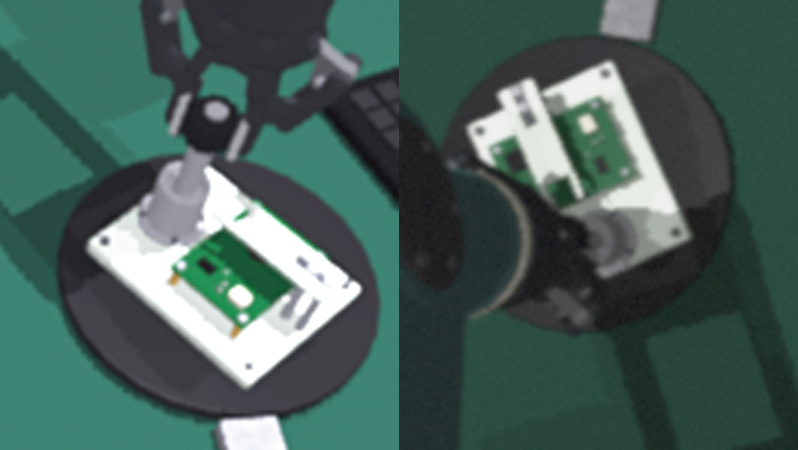

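View pics/w13.png

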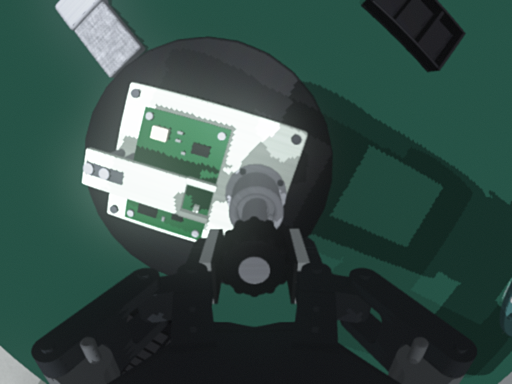

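Turned 353° forward in total, the tool sank 11.9 mm, and the knob is about 61 mm above the mouth. The bystanders are untouched, so I'm handing in.

```bash
python3 -c "
from rig import robot
print(robot.finish_job()); s=robot.sense(); print(s['clock'],s['tool_pos'],s['contact_force'],s['width'])"
```

```text
the job is handed in; nothing more can be done
None
the job is handed in; nothing more can be done
```

I pulled the black-knobbed screw from the holder, stood it in the boss, turned it back until the thread dropped, then turned it 353° forward. I handed it in still gripped, at 26 s of the 72 s allowed.

- **Drop:** after 64° backward the vertical force fell back to the screw's free weight. The tool then sank 5.0 mm, from 135.3 to 130.3 mm, before it met resistance.
- **Forward turn:** this took one regrip halfway, with the screw standing on its own in between. The tool sank 11.9 mm, which fits 12 mm per turn.
- **At hand-in:** the knob was about 61 mm above the boss mouth (allowed 57.4–64), inferred from the tool height and my grip height rather than measured separately. Side force was about 3 N, the fingers were closed to 33 mm at 50 N, and the tool was vertical.
- **Bystanders:** nothing touched the bottle, brush, tray or purple look-alikes. I judged this from the path and contact forces and did not measure their positions again.

**Disagreement:** the cameras placed the boss mouth up to about 10 mm apart. I set the position from close-up overlays and the contact forces instead. I checked that the screw was upright only by eye and from the tool angle. The hand-in returned no verdict.

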